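Clamp a panel for inspection and hold the lever

TASK

Draw the tall panel straight up out of the slotted holder by its top edge, stand it upright on the floor of the slot of the clamp fixture and let it go. Then press the safety catch fully over, and after that pull the fixture's lever towards you by its grip bar, all the way to its stop, and keep holding it there: finish while still holding the lever, which springs back if let go. Leave everything else on the table where it is.

Things in the scene. Friction and masses are not known exactly. Their poses are not given: they have to be found in the camera images.
- fixture: fixed clamp fixture on a grey base plate 110 mm (x) by 325 mm (y -200 to +125), 18 mm thick. Origin: its underside, below the lever's axis; x away from the robot, y left, z up. Left to right: clamp slot (y +65 mm), lever (y -60), safety catch (y -140). The clamp is 73 mm high; the catch's pad rises to about 133 mm.
- slot (a point): centre of the slot's floor, 22 mm above the table, axes as the fixture. The slot takes the tall panel upright, its width along the fixture's y: 75 mm long (y), 10 mm wide (x), 40 mm deep, with flared lead-ins up to 73 mm above the table. The jaw at its rear closes it by 4.5 mm as the lever is pulled.
- bail: U-shaped steel bail, the lever's handle: two arms 12 mm square, 84 mm apart centre to centre, joined on top by a round dark grip bar, 14 mm thick, 96 mm long along the fixture's y. Origin: middle of the bar. Under the bar between the arms it is free down to 71 mm above the table. Bar in the fixture's frame: at rest x +33, y -60, z 160 mm; at the stop x -38, z 158; half way z 165.
- lever (a joint): lever angle, rad: 0 at rest (leaning 0.30 away from the robot), grows as the bar is pulled to the fixture's -x, stop at 0.65. Axis along the fixture's y at x 0, z 55 mm, 110 mm from the bar. A spring returns it to 0: about 3 N at the bar at rest, 8 N at the stop. Blocked after about 0.06 while the catch is down.
- catch (a joint): safety catch angle, rad: 0 = down, tongue in front of the bail's right (-y) arm, blocking it; 1.0 = fully over (stop); the arm is free from 0.75. A rocker on a pin along x at the fixture's x -4, y -140, z 97 mm; its thumb pad points to -y, 0.70 rad upward at 0 and 0.30 rad downward at 1.0. Pressing the pad down with about 2 N turns it; friction keeps it where it is left.
- catch_pad (a point): middle of the thumb pad's upper face (30 mm along x, 24 mm long). From the pin's middle: at 0 about 24 mm to -y and 26 mm up; at 1.0 about 35 mm to -y and 6 mm down.
- holder: grey slotted holder, fixed: 96 mm (x) by 122 mm (y), 54 mm tall; origin at the centre of its underside. Three slots side by side along y (at -35, 0, +35 mm), each 7.5 mm wide, 46 mm deep, floor 8 mm above the table, each with one panel upright, its width along the holder's x. Which slot holds the tall panel varies.
- tall_panel: aluminium panel, 70 mm wide (its x), 5 mm thick (its y), 120 mm tall (its z), along its top edge a flat grip strip 50 mm wide, 9 mm thick and 20 mm tall. Origin: centre of its bottom edge. The tall one of the three; about 0.11 kg. It starts upright in one of the holder's slots.
- short_panel_a: aluminium panel, 70 mm wide (its x), 5 mm thick (its y), 80 mm tall (its z), along its top edge a flat grip strip 50 mm wide, 9 mm thick and 20 mm tall. Origin: centre of its bottom edge. One of the two short panels in the holder; stays there.
- short_panel_b: aluminium panel, 70 mm wide (its x), 5 mm thick (its y), 80 mm tall (its z), along its top edge a flat grip strip 50 mm wide, 9 mm thick and 20 mm tall. Origin: centre of its bottom edge. The other short panel; stays in the holder.
- loupe: black watchmaker's loupe, 38 mm round, 30 mm tall, a bystander; origin at the centre of its underside
- vial_a: small white vial with white cap, 26 mm round, 52 mm tall, a bystander; origin at the centre of its underside
- vial_b: the other such vial, 26 mm round, 52 mm tall, a bystander; origin at the centre of its underside
- tape_roll: roll of clear tape lying flat, 93 mm round, 49 mm tall, a bystander; origin at the centre of its underside
- rubber_stamp: upright wooden stamp, 28x52 mm, 76 mm tall, a bystander; origin at the centre of its underside
- snap_cutter: thin yellow snap-off cutter lying flat, 19x143 mm, 16 mm thick, a bystander; origin at the centre of its underside
- stapler: desk stapler, 38x132 mm, 53 mm tall, a bystander; origin at the centre of its underside

How it is judged (in metres and radians):
On the way, in this order (a step that is already met when the one before it is completed fails the run):
1. the tall panel has been drawn up clear of the holder in the fingers (z of tall_panel in the frame of holder above 0.055 m and contact force between the fingers and tall_panel above 0.5 N), for 0.1 s.
2. the tall panel stands on the floor of the fixture's slot and has been let go (z of tall_panel in the frame of slot below 0.004 m and x of tall_panel in the frame of slot between -0.007 and 0.007 m and y of tall_panel in the frame of slot between -0.007 and 0.007 m and angle between the x axis of tall_panel and the y axis of slot, either way round below 0.15 rad and angle between tall_panel's own z axis and vertical below 0.2 rad and contact force between the fingers and tall_panel below 0.1 N), for 0.2 s.
3. the safety catch has been pressed over with the lever still at rest (value of joint catch above 0.85 rad and value of joint lever below 0.1 rad), for 0.2 s.
4. the lever has been pulled to its stop by its bail and is held there (value of joint lever above 0.58 rad and contact force between the fingers and bail above 1.5 N), for 0.5 s.
At the end, for the whole second after the job is handed in: Tall panel untouched in the slot (within 4 mm of its floor, 7 mm of its centre, 0.15 rad of its direction, 0.2 rad of upright); catch above 0.8 rad; lever above 0.58 rad, held there by the fingers with over 1.5 N on the bail (all of step 2 and all of step 4 and value of joint catch above 0.8 rad); the arm keeps its last pose, push and grip.
It fails at once if the lever is forced while the safety catch is still down (value of joint lever above 0.2 rad and value of joint catch below 0.5 rad).
It fails at once if a short panel is lifted or pulled out of its place in the holder (distance of any of short_panel_a, short_panel_b from where it was at the start of the episode above 0.015 m).
It fails at once if a bystander on the table is pushed more than 30 mm (distance of any of loupe, vial_a, vial_b, tape_roll, rubber_stamp, snap_cutter, stapler from where it was at the start of the episode above 0.03 m).
It also fails if it takes over 54 s, if anything falls off the work surface, if the arm or the gripper's body presses on something with over 40 N, if the wrist force passes 120 N, or if a joint passes its speed limit or range.

ROBOT

A 7-joint arm with a two-finger parallel gripper is mounted at the origin on a cart in front of the work surface, level with it; the furniture and walls round the work are solid. World frame = base frame: x ahead of the robot, y to its left, z up, the work surface at z = 0. Lengths are in m, angles in degrees, forces in N, time in s.
With the tool pointing down it reaches from about 0.425 to 0.925 m from the base axis. Payload 6.8 kg.
Tool frame: the origin (TCP) lies at the very end of the fingers, on their centre line; the grasp point (between the pads) lies hold_point_z behind it (hold_point_z is the distance from the TCP to the grasp point, in m); x points along the fingers, y is the direction in which the jaws open and shut, and the axes are right-handed (so a half turn about x gives the same grasp; the last joint's range is limited). The gripper opens to 85 mm and grips with 20 to 120 N. Pads are 22 mm wide; open, the fingers measure 114 mm over their backs; the gripper's body (76 mm by 85 mm) begins 54 mm behind the grasp point. The pads swing forward as they close: fully open they stand 13 mm farther back than shut.
Start: joints at [60.384, 27.33, 1.283, 89.118, -0.659, 63.558, -4.761], TCP at [0.268, -0.619, 0.197] pointing down, gripper open.
Joint ranges: [-169.35, 169.35], [-19.33, 120.38], [-80.79, 83.38], [13.8, 139.57], [-78.32, 258.32], [9.67, 109.79], [-169.56, 169.56]. Speed limits (degrees/s): [136.94, 136.94, 180, 180, 180, 180, 180].

INTERFACE

Orientations are given as a 3x3 rotation matrix whose columns are the frame's x, y, z axes.
In Python, from station import * gives the robot as it stands.
- The arm moves only by the tool send_rows, never from a script. Its argument "moves" is a list that holds one entry, the list of rows, each a list of 5 numbers: the shift along the world's x, y, z in m, then the turn about the world's z in degrees, then the opening, from 0 (shut) to 1 (fully open). In form: [[[x, y, z, roll, claw], ...]]. A call has 1 to 20 rows; each row shifts and turns the commanded pose from where the row before left it; what a row does not reach is not made up. A row lasts 1/10 s, in which the tool goes at most 50 mm and 8.59 degrees, less where a joint would pass 70% of its speed; a pose out of reach is approached as far as the arm can. A call with a gripper value outside its range is refused whole. The fingers move at their own pace and stop on an object; "grip_force" is the grip in N (left out, the last holds). Time passes only in rows, so rows that do not move let the fingers close. It gives the time, the measured TCP pose, the force and the opening at its end, in the units of the state.
- observe(): the state, without advancing time (a new reading comes with each control period).
- camera(name): name is "scene" or "side" or "wrist"; returns a dict with "image" (400x640x3 uint8, red, green, blue), "depth" (400x640 float32, m along the optical axis (not along the pixel's ray), 0 where there is no reading), "vertical_fov" (degrees; the focal length in pixels is half the picture's height over the tangent of half this angle, whatever the lens; pixels are square), "cx", "cy" (the principal point, pixels), "R" (3x3) and "t" (3): a world point X has camera coordinates R X + t. Camera axes: x right, y down, z forward; pixel columns grow to the right and rows downward; lengths in m; the calibration is good to about 2 mm. The wrist camera is an equidistant fisheye: a pixel r from the principal point sees the ray r / f radians off the axis. A picture is of the moment at which its call begins.
- job_done(): hands the job in, once; it reports no verdict.
The state is a dict: "t": time; "joint_positions": joint angles; "joint_vel": joint speeds; "effort": joint torques, N m; "tcp_pos": TCP position; "ee_rot": TCP orientation; "contact_force": force on the tool from outside, world axes, zero at the start; "ft_torque": the same for the moment, N m; "finger_gap": opening from 0.0 (shut) to 1.0 (fully open).
Only numpy, scipy, OpenCV 4.12 (cv2) and the standard library are available. Lean on these libraries where they do the work, as an engineer would, in place of code of your own. Each camera call takes 0.05 s, during which the arm holds its last target. There are 200 camera calls.

## Working session

There is one attempt and no reset: what is moved stays moved. The work goes in short steps, Python scripts to look and compute and a tool call to move; the robot and the scene stay as the last step left them, time stands still between calls to the robot, and variables do not carry over. Pictures are saved under pics/ and viewed, about 8 in all and at most 12, crops included, and the job is handed in when it is done.

Besides the shell and the picture viewer there is one more tool, called after "Request:" by a JSON object that holds its "method" and its "body". send_rows: Moves the arm, as the interface text tells. Its arguments: {"type":"object","properties":{"moves":{"type":"array","items":{"type":"array","items":{"type":"array","items":{"type":"number"}}}},"grip_force":{"type":"number"}},"required":["moves"]}

```bash
mkdir -p pics
cat > h.py <<'E'
from station import *
import numpy as np, cv2
def cap(n):
    c=camera(n); np.savez(f'{n}.npz',**{k:np.array(v) for k,v in c.items()}); return c
def save(c,name): cv2.imwrite(f'pics/{name}.png',c['image'][:,:,::-1])
def cloud(c):
    h,w=c['depth'].shape; f=h/2/np.tan(np.radians(c['vertical_fov'])/2)
    v,u=np.mgrid[:h,:w]; d=c['depth']
    P=np.stack([(u-c['cx'])/f*d,(v-c['cy'])/f*d,d],-1)
    return (P-np.array(c['t']))@np.array(c['R'])   # R^T (p-t)
E
python3 - <<'E'
from h import *
a=cap('scene');b=cap('side');
save(a,'scene0');save(b,'side0')
s=observe();print({k:np.round(v,3).tolist() for k,v in s.items()})
import station;print([k for k in dir(station) if k[0]!='_'])
try: print(hold_point_z)
except Exception as e: print(e)
for c in(a,b): print(c['vertical_fov'],-np.array(c['R']).T@np.array(c['t']))
E
```

```text
{'t': 0.1, 'joint_positions': [60.385, 27.37, 1.281, 89.171, -0.658, 63.559, -4.764], 'joint_vel': [-0.015, -0.031, 0.026, -0.118, 0.022, 0.031, 0.074], 'effort': [0.005, -59.776, 1.614, -28.195, 0.013, 0.005, -0.0], 'tcp_pos': [0.268, -0.619, 0.197], 'ee_rot': [[-0.001, 0.397, -0.918], [0.001, -0.918, -0.397], [-1.0, -0.002, 0.0]], 'contact_force': [-0.156, 0.419, 0.402], 'ft_torque': [-0.032, 0.047, -0.019], 'finger_gap': 1.001}
['IKError', 'camera', 'hold_point_z', 'job_done', 'observe']
0.0187
51.869921747818 [-0.27719315  0.66901774  0.66467801]
55.68237318219349 [0.07642326 0.80886747 0.79966905]
```

View pics/scene0.png

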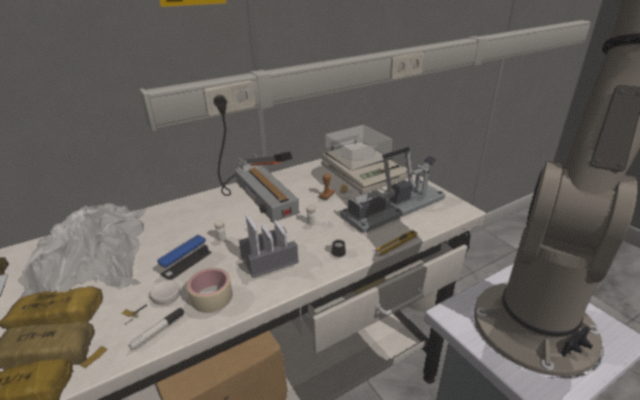

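View pics/side0.png

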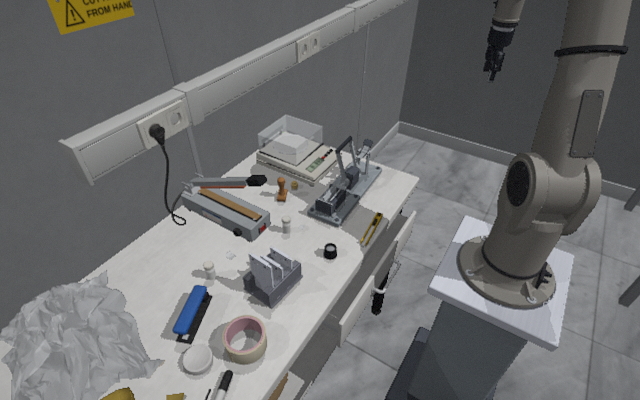

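The scene view shows the holder at about (268,250), the fixture at (395,200) and the loupe at (338,248). In the side view the holder is at (273,275) and the fixture at (345,190). Next I'll build top-down maps from depth.

```bash
cat >> h.py <<'E'
def load(n):
    z=np.load(f'{n}.npz'); return {k:z[k] for k in z}
E
python3 - <<'E'
from h import *
sc=load('scene');sd=load('side')
for n,c,px in(('scene',sc,[(268,250),(395,200)]),('side',sd,[(273,275),(345,190)])):
    P=cloud(c)
    for u,v in px: print(n,u,v,P[v,u].round(3), c['depth'][v,u])
# top-down map 1mm/px over region
P=np.concatenate([cloud(c).reshape(-1,3) for c in(sc,sd)]); C=np.concatenate([c['image'].reshape(-1,3) for c in(sc,sd)])
x0,x1,y0,y1=0.3,1.0,-0.45,0.4
m=(P[:,0]>x0)&(P[:,0]<x1)&(P[:,1]>y0)&(P[:,1]<y1)&(P[:,2]>-.05)&(P[:,2]<.25)
P=P[m];C=C[m];o=np.argsort(P[:,2]);P=P[o];C=C[o]
s=1000
H=int((x1-x0)*s);W=int((y1-y0)*s);im=np.zeros((H,W,3),np.uint8)
r=((x1-P[:,0])*s).astype(int).clip(0,H-1);q=((y1-P[:,1])*s).astype(int).clip(0,W-1)
col=cv2.applyColorMap((P[:,2].clip(0,.18)/.18*255).astype(np.uint8),cv2.COLORMAP_JET)[:,0]
col[P[:,2]<.006]=C[P[:,2]<.006]//2
for a,b,k in zip(r,q,col): cv2.circle(im,(int(b),int(a)),1,k.tolist(),-1)
im=cv2.resize(im,(765,630))
for i in range(0,9): cv2.putText(im,f'{y1-.1*i:.1f}',(int(i*90),625),0,.4,(255,255,255))
for i in range(0,7): cv2.putText(im,f'{x1-.1*i:.1f}',(0,int(i*90)+5),0,.4,(255,255,255))
cv2.imwrite('pics/top0.png',cv2.resize(im,(720,593)))
E
```

```text
scene 268 250 [0.452 0.377 0.053] 0.98001945
scene 395 200 [ 0.493 -0.053  0.028] 1.2131593
side 273 275 [0.479 0.369 0.041] 0.9436486
side 345 190 [0.478 0.006 0.064] 1.1543912
```

View pics/top0.png

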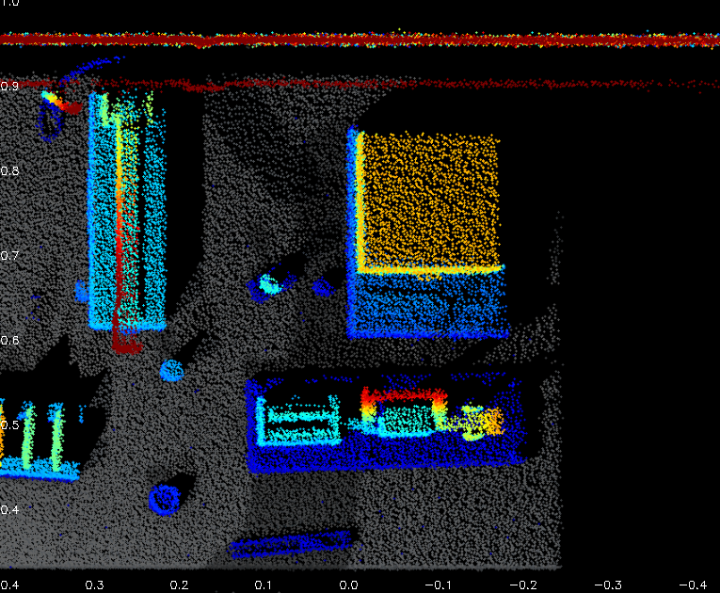

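The top-down map shows the fixture nearly axis-aligned around (0.50, 0), with the bail bar in red at x≈0.535. The holder is at about (0.49, 0.38), and the tall panel (orange) is in its left (+y) slot near y≈0.41. I'll measure these precisely.

Run:
```python
from h import *
for n in('scene','side'):
    c=load(n);P=cloud(c).reshape(-1,3)
    def sel(x,y,z): return P[(P[:,0]>x[0])&(P[:,0]<x[1])&(P[:,1]>y[0])&(P[:,1]<y[1])&(P[:,2]>z[0])&(P[:,2]<z[1])]
    def rep(t,q):
        print(n,t,len(q))
        if len(q)>5:
            print('   1/50/99%',*[np.percentile(q[:,i],[1,50,99]).round(4).tolist() for i in range(3)],'rect',cv2.minAreaRect((q[:,:2]*1000).astype(np.float32)))
    rep('table',sel((.4,.6),(.15,.3),(-.01,.01)))
    rep('plate',sel((.4,.6),(-.24,.14),(.012,.022)))
    rep('bar',sel((.49,.58),(-.16,.02),(.145,.2)))
    rep('clamp top',sel((.44,.56),(0,.12),(.066,.08)))
    rep('pad',sel((.44,.56),(-.24,-.12),(.105,.15)))
    rep('talltop',sel((.4,.6),(.28,.5),(.116,.14)))
    rep('tallbody',sel((.4,.6),(.28,.5),(.095,.14)))
    rep('short',sel((.4,.6),(.28,.5),(.076,.094)))
    rep('holder',sel((.4,.6),(.28,.5),(.045,.058)))
    rep('holderside',sel((.4,.6),(.28,.5),(.006,.058)))
```

```text
scene table 2022
   1/50/99% [0.401, 0.4884, 0.5978] [0.151, 0.2282, 0.2965] [-0.0044, -0.0015, 0.0049] rect ((499.9854431152344, 224.8817901611328), (149.69007873535156, 199.9624786376953), 89.92717742919922)
scene plate 1238
   1/50/99% [0.4441, 0.4715, 0.545] [-0.2142, -0.0472, 0.1047] [0.0123, 0.0168, 0.0217] rect ((521.60205078125, -56.33905029296875), (152.54183959960938, 327.76953125), 1.6708990335464478)
scene bar 165
   1/50/99% [0.5247, 0.5316, 0.5399] [-0.1261, -0.0731, -0.0302] [0.1454, 0.1603, 0.1674] rect ((530.827392578125, -78.06856536865234), (98.25281524658203, 19.507144927978516), 87.7425537109375)
scene clamp top 119
   1/50/99% [0.4764, 0.5063, 0.5187] [0.0011, 0.0467, 0.0927] [0.0661, 0.0693, 0.073] rect ((497.6927490234375, 46.58142852783203), (42.73177719116211, 92.37572479248047), 0.17173679172992706)
scene pad 119
   1/50/99% [0.4841, 0.5049, 0.5298] [-0.1932, -0.1772, -0.1208] [0.1052, 0.1195, 0.1472] rect ((504.1322326660156, -156.3849639892578), (79.77436065673828, 40.12682342529297), 74.72383880615234)
scene talltop 87
   1/50/99% [0.4506, 0.4792, 0.5142
[... 2392 characters left out ...]
404541015625), (10.71247386932373, 71.57246398925781), 86.58998107910156)
side short 364
   1/50/99% [0.4463, 0.479, 0.5174] [0.3283, 0.3675, 0.4064] [0.0762, 0.0871, 0.0933] rect ((482.54718017578125, 366.6158447265625), (78.39449310302734, 69.68490600585938), 84.75160217285156)
side holder 711
   1/50/99% [0.4108, 0.4519, 0.5907] [0.312, 0.3981, 0.499] [0.0453, 0.0541, 0.0579] rect ((500.5029296875, 404.3091125488281), (190.43360900878906, 197.09373474121094), 89.6704330444336)
side holderside 1655
   1/50/99% [0.4144, 0.4498, 0.5899] [0.3127, 0.4042, 0.4993] [0.0064, 0.0396, 0.0577] rect ((500.31768798828125, 404.67059326171875), (190.62179565429688, 198.53176879882812), 89.9925308227539)
```

Request:
{"method": "send_rows", "body": {"moves": [[[0.0165,0.043,0.008,-1.9,0.5],[0.0165,0.043,0.008,-1.9,0.5],[0.0165,0.043,0.008,-1.9,0.5],[0.0165,0.043,0.008,-1.9,0.5],[0.0165,0.043,0.008,-1.9,0.5],[0.0165,0.043,0.008,-1.9,0.5],[0.0165,0.043,0.008,-1.9,0.5],[0.0165,0.043,0.008,-1.9,0.5],[0.0165,0.043,0.008,-1.9,0.5],[0.0165,0.043,0.008,-1.9,0.5],[0.0165,0.043,0.008,-1.9,0.5],[0.0165,0.043,0.008,-1.9,0.5],[0.0165,0.043,0.008,-1.9,0.5],[0.0165,0.043,0.008,-1.9,0.5],[0,0,0,0,0.5],[0,0,0,0,0.5]]]}}

```text
t: 1.7
tcp_pos: [0.4993, -0.0165, 0.3091]
ee_rot: [[-0.001, -0.052, -0.999], [-0.0, -0.999, 0.052], [-1.0, 0.0, 0.001]]
contact_force: [-0.5, -0.4, -0.5]
finger_gap: 0.499
```

Run:
```python
from h import *
a=cap('wrist');save(a,'wrist0');s=observe()
print(s['tcp_pos'],np.round(s['ee_rot'],3),a['vertical_fov'],a['cx'],a['cy'],-np.array(a['R']).T@np.array(a['t']),np.array(a['R'])[2], a['depth'][200,320])
```

```text
[ 0.49888861 -0.01798723  0.30889363] [[-0.001 -0.055 -0.998]
 [-0.001 -0.998  0.055]
 [-1.     0.001  0.001]] 65.70646984690485 319.80840237493544 204.2311570039951 [ 0.5706789  -0.02005521  0.48663026] [-0.28532945  0.01447981 -0.95832011] 0.5036129
```

View pics/wrist0.png

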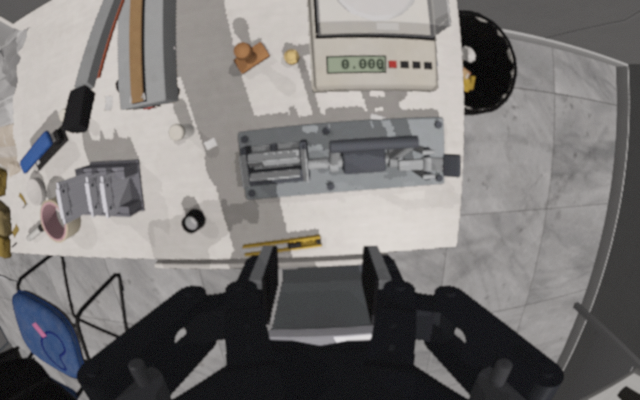

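The wrist view shows the clamp slot at about (277,165), the bail bar at (375,143) and the catch pad at (452,165). I'll profile the slot in x and y with the fisheye depth.

```bash
cat >> h.py <<'E'
def fcloud(c):
    h,w=c['depth'].shape; f=h/2/np.tan(np.radians(c['vertical_fov'])/2)
    v,u=np.mgrid[:h,:w]; d=c['depth']; a=u-c['cx'];b=v-c['cy'];r=np.hypot(a,b)+1e-9
    k=d*np.tan(np.minimum(r/f,1.5))/r
    return (np.stack([a*k,b*k,d],-1)-np.array(c['t']))@np.array(c['R'])
E
python3 - <<'E'
from h import *
c=load('wrist');PP=fcloud(c);P=PP.reshape(-1,3)
def sel(x,y,z): return P[(P[:,0]>x[0])&(P[:,0]<x[1])&(P[:,1]>y[0])&(P[:,1]<y[1])&(P[:,2]>z[0])&(P[:,2]<z[1])]
def st(t,q): print(t,len(q),q.mean(0).round(4),*[np.percentile(q[:,i],[2,98]).round(4).tolist() for i in range(3)],cv2.minAreaRect((q[:,:2]*1000).astype(np.float32)))
st('table',sel((.4,.6),(.15,.25),(-.02,.02)))
st('plate',sel((.42,.6),(-.24,.14),(.012,.03)))
st('bar',sel((.49,.58),(-.16,.02),(.152,.2)))
st('talltop',sel((.4,.6),(.3,.5),(.112,.14)))
q=sel((.43,.58),(.015,.075),(0,.12))
for i in np.arange(.44,.56,.003):
    k=q[(q[:,0]>=i)&(q[:,0]<i+.003)]
    if len(k):print(round(i,3),len(k),np.percentile(k[:,2],[10,50,90]).round(3))
im=c['image'][120:210,225:475];cv2.imwrite('pics/crop1.png',cv2.resize(im,None,fx=3,fy=3,interpolation=cv2.INTER_CUBIC)[:,:,::-1])
E
```

```text
table 5587 [0.5026 0.1967 0.0015] [0.4071, 0.5965] [0.1516, 0.2482] [-0.0007, 0.0097] ((499.9801025390625, 200.00555419921875), (199.88291931152344, 99.95782470703125), 0.005382595118135214)
plate 8027 [ 0.5092 -0.0558  0.0193] [0.4503, 0.5597] [-0.2092, 0.097] [0.0166, 0.0244] ((504.4200439453125, -54.67840576171875), (111.14604949951172, 325.6405029296875), 2.0122742652893066)
bar 1155 [ 0.5385 -0.0749  0.1664] [0.5308, 0.5454] [-0.1213, -0.0303] [0.1624, 0.169] ((537.357421875, -76.29183959960938), (16.350858688354492, 95.39879608154297), 1.2284468412399292)
talltop 394 [0.4877 0.3989 0.1228] [0.4535, 0.5199] [0.3948, 0.4059] [0.1124, 0.1298] ((486.3923645019531, 400.9618225097656), (12.23200798034668, 69.86068725585938), 84.88978576660156)
0.44 52 [0.    0.001 0.002]
0.443 8 [0.001 0.016 0.018]
0.446 36 [0.016 0.018 0.019]
0.449 66 [0.018 0.019 0.02 ]
0.452 72 [0.018 0.019 0.02 ]
0.455 69 [0.018 0.019 0.02 ]
0.458 67 [0.018 0.019 0.02 ]
0.461 72 [0.018 0.019 0.02 ]
0.464 72 [0.018 0.019 0.02 ]
0.467 54 [0.018 0.019 0.02 ]
0.476 21 [0.061 0.062 0.063]
0.479 83 [0.062 0.063 0.064]
0.482 78 [0.062 0.063 0.064]
0.485 36 [0.063 0.064 0.073]
0.488 104 [0.071 0.073 0.074]
0.491 111 [0.067 0.069 0.072]
0.494 265 [0.024 0.053 0.067]
0.497 86 [0.022 0.024 0.048]
0.5 6 [0.022 0.023 0.024]
0.503 11 [0.063 0.064 0.066]
0.506 66 [0.064 0.066 0.068]
0.509 73 [0.068 0.07  0.073]
0.512 121 [0.064 0.073 0.074]
0.515 104 [0.063 0.064 0.071]
0.518 89 [0.063 0.064 0.065]
0.521 142 [0.035 0.063 0.065]
0.524 126 [0.022 0.038 0.061]
0.527 77 [0.022 0.023 0.052]
0.53 93 [0.018 0.022 0.052]
0.533 87 [0.018 0.019 0.043]
0.536 77 [0.018 0.019 0.02 ]
0.539 75 [0.018 0.019 0.02 ]
0.542 75 [0.018 0.019 0.02 ]
0.545 76 [0.018 0.019 0.02 ]
0.548 79 [0.018 0.019 0.02 ]
0.551 80 [0.018 0.019 0.02 ]
0.554 81 [0.001 0.017 0.018]
0.557 68 [0.    0.001 0.003]
0.56 68 [0.    0.001 0.002]
```

View pics/crop1.png

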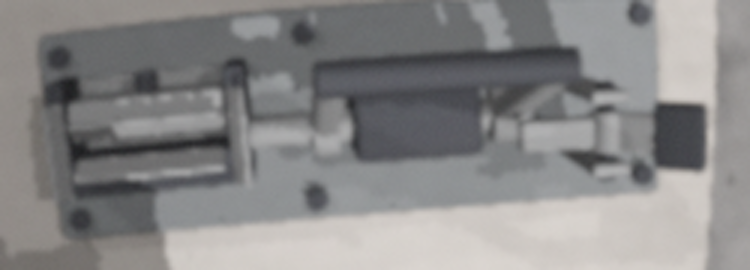

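Request:
{"method": "send_rows", "body": {"moves": [[[-0.0014,0.0465,-0.0121,-0.1,0.5],[-0.0014,0.0465,-0.0121,-0.1,0.5],[-0.0014,0.0465,-0.0121,-0.1,0.5],[-0.0014,0.0465,-0.0121,-0.1,0.5],[-0.0014,0.0465,-0.0121,-0.1,0.5],[-0.0014,0.0465,-0.0121,-0.1,0.5],[-0.0014,0.0465,-0.0121,-0.1,0.5],[-0.0014,0.0465,-0.0121,-0.1,0.5],[-0.0014,0.0465,-0.0121,-0.1,0.5],[0,0,0,0,0.5],[0,0,0,0,0.5],[0,0,0,0,0.5]]]}}

```text
t: 2.95
tcp_pos: [0.4881, 0.3985, 0.2002]
ee_rot: [[0.0, -0.074, -0.997], [-0.002, -0.997, 0.074], [-1.0, 0.002, -0.0]]
contact_force: [0.5, -0.1, -0.7]
finger_gap: 0.497
```

Run:
```python
from h import *
c=cap('wrist');save(c,'wrist1');s=observe();P=fcloud(c).reshape(-1,3)
print(s['tcp_pos'],np.round(s['ee_rot'],3)[:,1])
for z in((.112,.14),(.122,.135),(.078,.095)):
  q=P[(abs(P[:,0]-.48)<.07)&(abs(P[:,1]-.385)<.08)&(P[:,2]>z[0])&(P[:,2]<z[1])]
  for y in ((.30,.35),(.35,.385),(.385,.43)):
    k=q[(q[:,1]>y[0])&(q[:,1]<y[1])]
    if len(k)>20: print(z,len(k),k.mean(0).round(4),[np.percentile(k[:,i],[1,99]).round(4).tolist() for i in range(3)],np.round(cv2.minAreaRect((k[:,:2]*1000).astype(np.float32))[2],2),'slope deg',np.degrees(np.arctan(np.polyfit(k[:,0],k[:,1],1)[0])).round(2))
```

```text
[0.48821564 0.39849817 0.20052229] [-0.075 -0.997  0.001]
(0.112, 0.14) 791 [0.4892 0.4015 0.1282] [[0.4535, 0.5218], [0.3957, 0.4071], [0.1163, 0.1304]] 85.91 slope deg -4.3
(0.122, 0.135) 761 [0.4885 0.4016 0.1286] [[0.4535, 0.5212], [0.3961, 0.4071], [0.1255, 0.1304]] 85.41 slope deg -4.31
(0.078, 0.095) 658 [0.4835 0.3329 0.0872] [[0.4489, 0.5163], [0.327, 0.3386], [0.0782, 0.0905]] 85.47 slope deg -4.14
(0.078, 0.095) 651 [0.4862 0.3674 0.0879] [[0.4509, 0.5193], [0.3616, 0.3733], [0.0794, 0.0904]] 85.88 slope deg -4.16
```

View pics/wrist1.png

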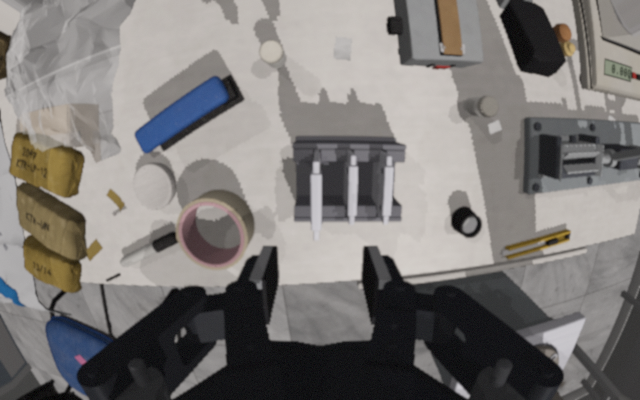

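The wrist view shows the tall panel at about (317,195), leftmost in the holder, with both short panels right of it. The tool yaw matches and the tool needs only +3 mm in y. Next: descend, grip, and check.

Request:
{"method": "send_rows", "body": {"moves": [[[0,0.003,-0.013,0,0.4],[0,0,-0.02,0,0.4],[0,0,-0.025,0,0.4],[0,0,-0.025,0,0.4],[0,0,-0.015,0,0.4],[0,0,0,0,0.4],[0,0,0,0,0.4],[0,0,0,0,0],[0,0,0,0,0],[0,0,0,0,0],[0,0,0,0,0],[0,0,0,0,0],[0,0,0,0,0]]], "grip_force": 40}}

```text
t: 4.3
tcp_pos: [0.4867, 0.4041, 0.1026]
ee_rot: [[0.0, -0.071, -0.997], [0.0, -0.997, 0.071], [-1.0, -0.0, -0.0]]
contact_force: [1.1, -0.8, -0.2]
finger_gap: -0.003
```

The opening reads shut, so the grip may have missed. I'll look.

Run:
```python
from h import *
c=cap('side');im=c['image'][190:310,200:340];a=cv2.resize(im,None,fx=4,fy=4,interpolation=cv2.INTER_CUBIC)
cv2.imwrite('pics/m1.png',a[:,:,::-1])
s=observe();print(s['tcp_pos'],s['finger_gap'],s['contact_force'])
```

```text
[0.48674057 0.40409464 0.10252514] 0.0031458413937422605 [-0.03758901  0.39659576 -0.41448301]
```

View pics/m1.png

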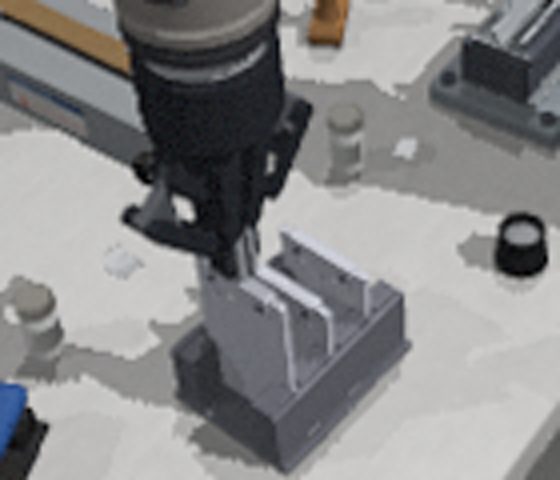

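Request:
{"method": "send_rows", "body": {"moves": [[[0,0,0.01,0,0],[0,0,0.01,0,0],[0,0,0.01,0,0],[0,0,0,0,0],[0,0,0,0,0]]]}}

```text
t: 4.85
tcp_pos: [0.487, 0.4043, 0.1331]
ee_rot: [[0.001, -0.071, -0.997], [0.001, -0.997, 0.071], [-1.0, -0.001, -0.001]]
contact_force: [0.8, 0.4, -0.1]
finger_gap: 0.0
```

Run:
```python
from h import *
s=observe();print(s['tcp_pos'],s['finger_gap'],s['contact_force'])
c=cap('side');im=c['image'][190:310,200:340];a=cv2.resize(im,None,fx=4,fy=4,interpolation=cv2.INTER_CUBIC)
cv2.imwrite('pics/m2.png',a[:,:,::-1])
for n in('side','scene'):
  P=cloud(c if n=='side' else cap('scene')).reshape(-1,3)
  q=P[(P[:,0]>.44)&(P[:,0]<.535)&(P[:,1]>.385)&(P[:,1]<.42)&(P[:,2]>.06)&(P[:,2]<.17)]
  print(n,len(q),[np.percentile(q[:,i],[1,99]).round(3).tolist() for i in range(3)])
  for z in np.arange(.06,.17,.01):
    k=q[(q[:,2]>=z)&(q[:,2]<z+.01)]
    if len(k): print(z.round(2),len(k),k[:,0].min().round(3),k[:,0].max().round(3),k[:,1].mean().round(3))
```

```text
[0.48698761 0.40426454 0.133095  ] 7.884602077557968e-06 [ 0.77097995  0.36327009 -0.07134045]
side 449 [[0.451, 0.52], [0.398, 0.408], [0.061, 0.131]]
0.06 50 0.451 0.519 0.403
0.07 54 0.451 0.519 0.404
0.08 58 0.451 0.52 0.404
0.09 56 0.451 0.522 0.404
0.1 46 0.45 0.521 0.404
0.11 53 0.45 0.519 0.405
0.12 109 0.451 0.521 0.403
0.13 23 0.467 0.508 0.402
scene 269 [[0.45, 0.519], [0.395, 0.407], [0.061, 0.169]]
0.06 33 0.449 0.519 0.402
0.07 31 0.451 0.516 0.402
0.08 35 0.451 0.519 0.402
0.09 32 0.45 0.516 0.402
0.1 25 0.449 0.522 0.402
0.11 34 0.45 0.51 0.403
0.12 70 0.451 0.517 0.401
0.16 9 0.474 0.479 0.404
```

View pics/m2.png

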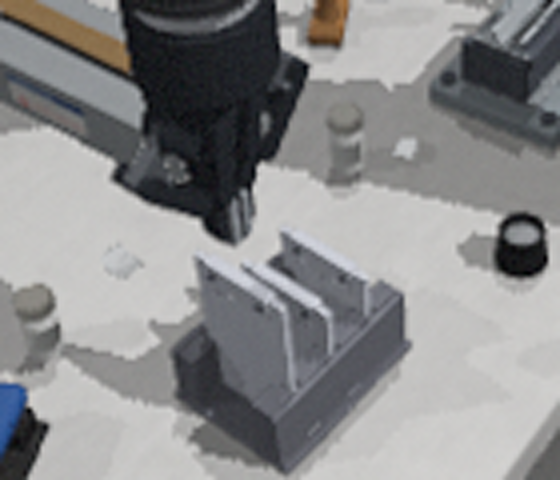

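The fingers closed empty and the panel stayed in place. I'll check where the fingers really are, using depth.

Run:
```python
from h import *
c=load('side');PP=cloud(c)
for v in range(236,256,2): print(v,[tuple(PP[v,u].round(3)) for u in range(252,266,3)])
c=load('scene');PP=cloud(c).reshape(-1,3)
q=PP[(PP[:,2]>.132)&(PP[:,2]<.2)&(abs(PP[:,0]-.49)<.07)&(abs(PP[:,1]-.4)<.07)]
print(len(q))
for z in np.arange(.13,.2,.01):
    k=q[(q[:,2]>=z)&(q[:,2]<z+.01)]
    if len(k): print(z.round(2),len(k),k.min(0).round(3),k.max(0).round(3))
```

```text
236 [(np.float64(0.482), np.float64(0.417), np.float64(0.222)), (np.float64(0.475), np.float64(0.415), np.float64(0.224)), (np.float64(0.473), np.float64(0.408), np.float64(0.22)), (np.float64(0.473), np.float64(0.399), np.float64(0.211)), (np.float64(0.606), np.float64(0.249), np.float64(0.003))]
238 [(np.float64(0.478), np.float64(0.421), np.float64(0.222)), (np.float64(0.472), np.float64(0.418), np.float64(0.222)), (np.float64(0.473), np.float64(0.409), np.float64(0.214)), (np.float64(0.472), np.float64(0.4), np.float64(0.206)), (np.float64(0.603), np.float64(0.253), np.float64(-0.0))]
240 [(np.float64(0.475), np.float64(0.425), np.float64(0.221)), (np.float64(0.473), np.float64(0.418), np.float64(0.216)), (np.float64(0.475), np.float64(0.407), np.float64(0.205)), (np.float64(0.474), np.float64(0.4), np.float64(0.199)), (np.float64(0.596), np.float64(0.261), np.float64(0.003))]
242 [(np.float64(0.474), np.float64(0.426), np.float64(0.216)), (np.float64(0.479), np.float64(0.413), np.float64(0.202)), (np.float64(0.474), np.float64(0.409), np.float64(0.201)), (np.float64(0.473), np.f
[... 1377 characters left out ...]
t64(0.31), np.float64(0.001)), (np.float64(0.583), np.float64(0.305), np.float64(0.001)), (np.float64(0.575), np.float64(0.302), np.float64(0.003)), (np.float64(0.569), np.float64(0.296), np.float64(0.002))]
254 [(np.float64(0.509), np.float64(0.399), np.float64(0.13)), (np.float64(0.585), np.float64(0.315), np.float64(0.001)), (np.float64(0.58), np.float64(0.31), np.float64(-0.001)), (np.float64(0.571), np.float64(0.307), np.float64(0.003)), (np.float64(0.565), np.float64(0.302), np.float64(0.001))]
160
0.16 9 [0.474 0.396 0.165] [0.479 0.409 0.17 ]
0.17 47 [0.473 0.389 0.17 ] [0.494 0.415 0.179]
0.18 51 [0.473 0.388 0.18 ] [0.49  0.416 0.19 ]
0.19 53 [0.472 0.389 0.19 ] [0.492 0.416 0.2  ]
```

Depth puts the real fingertips at z≈0.166 while the reported TCP z is 0.133. So the tips are about 33 mm higher than reported, and they closed above the strip. I'll regrasp lower, with a smaller opening so the fingers clear the neighbouring panels.

Request:
{"method": "send_rows", "body": {"moves": [[[0,-0.002,0,0,0.3],[0,0,0,0,0.3],[0,0,0,0,0.3],[0,0,-0.015,0,0.3],[0,0,-0.015,0,0.3],[0,0,-0.015,0,0.3],[0,0,-0.01,0,0.3],[0,0,-0.006,0,0.3],[0,0,0,0,0.3]]]}}

```text
t: 5.85
tcp_pos: [0.4861, 0.4017, 0.0702]
ee_rot: [[-0.002, -0.071, -0.997], [-0.001, -0.997, 0.071], [-1.0, 0.001, 0.001]]
contact_force: [-0.3, 0.7, -0.1]
finger_gap: 0.304
```

Run:
```python
from h import *
s=observe();print(s['tcp_pos'],s['finger_gap'],s['contact_force'])
c=cap('scene')
P=cloud(c).reshape(-1,3);C=c['image'].reshape(-1,3).max(1)
q=(P[:,2]>.085)&(P[:,2]<.2)&(abs(P[:,0]-.49)<.07)&(abs(P[:,1]-.4)<.07)&(C<70)
for z in np.arange(.08,.16,.01):
    k=P[q&(P[:,2]>=z)&(P[:,2]<z+.01)]
    if len(k): print(z.round(2),len(k),k.min(0).round(3),k.max(0).round(3))
```

```text
[0.4861417  0.40166091 0.07019265] 0.3037766684933721 [-0.27007067  0.7401329  -0.09246991]
0.11 8 [0.471 0.387 0.112] [0.482 0.424 0.119]
0.12 13 [0.475 0.387 0.121] [0.483 0.426 0.13 ]
0.13 17 [0.472 0.384 0.13 ] [0.486 0.425 0.14 ]
0.14 41 [0.47  0.363 0.14 ] [0.483 0.43  0.15 ]
0.15 122 [0.467 0.356 0.15 ] [0.496 0.445 0.16 ]
```

Request:
{"method": "send_rows", "body": {"moves": [[[0,0,-0.006,0,0.3],[0,0,0,0,0],[0,0,0,0,0],[0,0,0,0,0],[0,0,0,0,0],[0,0,0,0,0]]], "grip_force": 50}}

```text
t: 6.5
tcp_pos: [0.4867, 0.402, 0.0655]
ee_rot: [[-0.0, -0.071, -0.997], [-0.0, -0.997, 0.071], [-1.0, 0.0, 0.0]]
contact_force: [0.0, 0.4, -1.3]
finger_gap: 0.096
```

Request:
{"method": "send_rows", "body": {"moves": [[[0,0,0.006,0,0],[0,0,0.012,0,0],[0,0,0.016,0,0],[0,0,0.016,0,0],[0,0,0.02,0,0],[0,0,0.02,0,0],[0,0,0.02,0,0],[0,0,0.02,0,0],[0,0,0,0,0],[0,0,0,0,0]]]}}

```text
t: 7.5
tcp_pos: [0.4869, 0.4023, 0.1963]
ee_rot: [[0.001, -0.071, -0.997], [0.001, -0.997, 0.071], [-1.0, -0.001, -0.001]]
contact_force: [0.6, 0.2, -1.2]
finger_gap: 0.093
```

Run:
```python
from h import *
s=observe();print(s['tcp_pos'],s['finger_gap'],s['contact_force'])
for n in('side','scene'):
  P=cloud(cap(n)).reshape(-1,3)
  q=P[(P[:,0]>.44)&(P[:,0]<.535)&(P[:,1]>.39)&(P[:,1]<.415)&(P[:,2]>.06)&(P[:,2]<.25)]
  for z in np.arange(.1,.25,.01):
    k=q[(q[:,2]>=z)&(q[:,2]<z+.01)]
    if len(k): print(n,z.round(2),len(k),k[:,0].min().round(3),k[:,0].max().round(3),k[:,1].mean().round(3),k[:,2].min().round(3))
```

```text
[0.48687208 0.40225997 0.19629466] 0.09349992855232625 [ 0.56632397  0.16051852 -1.21791138]
side 0.14 59 0.451 0.52 0.404 0.142
side 0.15 63 0.452 0.521 0.404 0.15
side 0.16 65 0.45 0.52 0.404 0.16
side 0.17 73 0.45 0.521 0.404 0.17
side 0.18 69 0.45 0.52 0.404 0.18
side 0.19 63 0.451 0.52 0.404 0.19
side 0.2 78 0.451 0.519 0.404 0.2
side 0.21 69 0.45 0.522 0.404 0.211
side 0.22 45 0.451 0.519 0.405 0.22
side 0.23 43 0.45 0.481 0.407 0.23
side 0.24 43 0.451 0.481 0.408 0.24
scene 0.13 13 0.452 0.508 0.401 0.135
scene 0.14 37 0.45 0.521 0.401 0.14
scene 0.15 36 0.45 0.52 0.402 0.15
scene 0.16 37 0.449 0.515 0.402 0.16
scene 0.17 39 0.45 0.52 0.402 0.17
scene 0.18 39 0.449 0.52 0.402 0.18
scene 0.19 38 0.449 0.518 0.402 0.19
scene 0.2 41 0.451 0.517 0.402 0.2
scene 0.21 30 0.45 0.504 0.402 0.21
scene 0.22 28 0.449 0.488 0.403 0.22
scene 0.23 41 0.449 0.481 0.406 0.23
scene 0.24 52 0.451 0.48 0.405 0.24
```

The panel is held upright with its bottom at about 0.138. Next I'll carry it over the slot while turning +96°.

Request:
{"method": "send_rows", "body": {"moves": [[[0.0012,-0.0294,0,8,0],[0.0012,-0.0294,0,8,0],[0.0012,-0.0294,0,8,0],[0.0012,-0.0294,0,8,0],[0.0012,-0.0294,0,8,0],[0.0012,-0.0294,0,8,0],[0.0012,-0.0294,0,8,0],[0.0012,-0.0294,0,8,0],[0.0012,-0.0294,0,8,0],[0.0012,-0.0294,0,8,0],[0.0012,-0.0294,0,8,0],[0.0012,-0.0294,0,8,0],[0,0,0,0,0],[0,0,0,0,0],[0,0,0,0,0],[0,0,0,0,0]]]}}

```text
t: 9.2
tcp_pos: [0.5009, 0.0507, 0.1954]
ee_rot: [[-0.0, 0.999, 0.035], [0.0, 0.035, -0.999], [-1.0, -0.0, -0.0]]
contact_force: [0.1, 0.8, -1.7]
finger_gap: 0.098
```

```bash
cat > pm.py <<'E'
from h import *
import sys
zlo,zhi=map(float,sys.argv[1:3])
s=observe();print(s['tcp_pos'],np.round(s['ee_rot'],3)[:,1],s['finger_gap'],s['contact_force'])
for n in('side','scene','wrist'):
  c=cap(n);P=(fcloud(c) if n=='wrist' else cloud(c)).reshape(-1,3)
  q=P[(abs(P[:,0]-.501)<.02)&(abs(P[:,1]-.048)<.06)&(P[:,2]>zlo)&(P[:,2]<zhi)]
  if len(q)>9: print(n,len(q),q.mean(0).round(4),[np.percentile(q[:,i],[1,99]).round(4).tolist() for i in range(3)],'yaw(x vs y)',np.degrees(-np.arctan(np.polyfit(q[:,1],q[:,0],1)[0])).round(2),'x vs z',np.polyfit(q[:,2],q[:,0],1)[0].round(3))
E
python3 pm.py .13 .22
```

```text
[0.50088712 0.05069167 0.19541465] [ 0.999  0.035 -0.   ] 0.09770228788271555 [ 0.10434321  0.78463814 -1.70318088]
side 292 [0.4961 0.0572 0.1805] [[0.4938, 0.499], [0.0187, 0.0884], [0.1419, 0.2196]] yaw(x vs y) 1.21 x vs z -0.006
scene 586 [0.4963 0.052  0.1792] [[0.493, 0.5006], [0.016, 0.0848], [0.138, 0.2194]] yaw(x vs y) 1.48 x vs z 0.0
wrist 197 [0.4986 0.0869 0.1881] [[0.4959, 0.5011], [0.0859, 0.0875], [0.1404, 0.2198]] yaw(x vs y) -44.77 x vs z -0.005
```

Run:
```python
from h import *
z=np.load('wrist.npz')
for n in('side','scene','wrist'):
  c=load(n);P=(fcloud(c) if n=='wrist' else cloud(c)).reshape(-1,3)
  q=P[(abs(P[:,0]-.5)<.08)&(P[:,1]>-.28)&(P[:,1]<.16)&(P[:,2]>.011)&(P[:,2]<.025)]
  r=cv2.minAreaRect((q[:,:2]*1000).astype(np.float32));print(n,'plate',len(q),r, [np.percentile(q[:,1],[.5,99.5]).round(4)])
  q=P[(abs(P[:,0]-.5)<.03)&(P[:,1]>-.03)&(P[:,1]<.13)&(P[:,2]>.05)&(P[:,2]<.08)]
  print('  clamp',len(q),[np.percentile(q[:,i],[1,99]).round(4).tolist() for i in range(3)])
  b=np.arange(-.02,.115,.003)
  print('  ',[(round(i,3),len(k),k[:,2].max().round(3)) for i in b for k in [q[(q[:,1]>=i)&(q[:,1]<i+.003)]] if len(k)])
```

```text
side plate 1186 ((502.6825256347656, -53.92976379394531), (111.89946746826172, 328.46112060546875), 1.949409008026123) [array([-0.2124,  0.1089])]
  clamp 479 [[0.4756, 0.5284], [-0.0289, 0.0966], [0.0502, 0.0758]]
   [(np.float64(-0.02), 3, np.float64(0.065)), (np.float64(-0.017), 2, np.float64(0.065)), (np.float64(-0.014), 4, np.float64(0.065)), (np.float64(-0.011), 1, np.float64(0.066)), (np.float64(-0.008), 1, np.float64(0.066)), (np.float64(-0.002), 2, np.float64(0.071)), (np.float64(0.001), 15, np.float64(0.073)), (np.float64(0.004), 22, np.float64(0.074)), (np.float64(0.007), 25, np.float64(0.073)), (np.float64(0.01), 9, np.float64(0.066)), (np.float64(0.013), 10, np.float64(0.074)), (np.float64(0.016), 9, np.float64(0.072)), (np.float64(0.019), 13, np.float64(0.075)), (np.float64(0.022), 7, np.float64(0.071)), (np.float64(0.025), 13, np.float64(0.076)), (np.float64(0.028), 14, np.float64(0.073)), (np.float64(0.031), 10, np.float64(0.074)), (np.float64(0.034), 9, np.float64(0.074)), (np.float64(0.037), 9, np.float64(0.076)), (np.float64(0.04), 13, np.float64(0.074)), (np.float
[... 3710 characters left out ...]
9), 111, np.float64(0.075)), (np.float64(0.052), 96, np.float64(0.076)), (np.float64(0.055), 95, np.float64(0.074)), (np.float64(0.058), 101, np.float64(0.075)), (np.float64(0.061), 104, np.float64(0.075)), (np.float64(0.064), 105, np.float64(0.075)), (np.float64(0.067), 108, np.float64(0.075)), (np.float64(0.07), 101, np.float64(0.076)), (np.float64(0.073), 109, np.float64(0.075)), (np.float64(0.076), 109, np.float64(0.075)), (np.float64(0.079), 107, np.float64(0.075)), (np.float64(0.082), 131, np.float64(0.074)), (np.float64(0.085), 116, np.float64(0.068)), (np.float64(0.088), 141, np.float64(0.072)), (np.float64(0.091), 179, np.float64(0.073)), (np.float64(0.094), 137, np.float64(0.072))]
```

Request:
{"method": "send_rows", "body": {"moves": [[[0.002,-0.0043,0,0,0],[0,0,-0.02,0,0],[0,0,-0.02,0,0],[0,0,-0.015,0,0],[0,0,-0.01,0,0],[0,0,-0.008,0,0],[0,0,-0.006,0,0],[0,0,-0.006,0,0],[0,0,0,0,0]]]}}

```text
t: 10.25
tcp_pos: [0.5029, 0.0449, 0.11]
ee_rot: [[-0.001, 0.999, 0.034], [-0.0, 0.034, -0.999], [-1.0, -0.001, -0.0]]
contact_force: [0.4, 0.1, -2.2]
finger_gap: 0.095
```

```bash
python3 pm.py .08 .14
```

```text
[0.50286381 0.04494141 0.11002835] [ 0.999  0.034 -0.001] 0.09506720061590236 [ 0.42221402  0.08067251 -2.23426541]
side 182 [0.498  0.0531 0.1082] [[0.496, 0.5015], [0.015, 0.082], [0.0805, 0.138]] yaw(x vs y) 0.2 x vs z -0.005
scene 381 [0.4985 0.0461 0.11  ] [[0.494, 0.5026], [0.0099, 0.0795], [0.0814, 0.1392]] yaw(x vs y) 1.43 x vs z -0.003
wrist 180 [0.501  0.0816 0.1152] [[0.4984, 0.5035], [0.0807, 0.0822], [0.0814, 0.1393]] yaw(x vs y) -48.67 x vs z -0.006
```

Request:
{"method": "send_rows", "body": {"moves": [[[0,0.001,-0.006,0,0],[0,0,-0.006,0,0],[0,0,-0.006,0,0],[0,0,-0.004,0,0],[0,0,-0.003,0,0],[0,0,0,0,0],[0,0,0,0,0]]]}}

```text
t: 11.1
tcp_pos: [0.5032, 0.0461, 0.0855]
ee_rot: [[-0.0, 0.999, 0.034], [0.0, 0.034, -0.999], [-1.0, -0.0, -0.0]]
contact_force: [-0.2, 0.1, -1.7]
finger_gap: 0.092
```

Request:
{"method": "send_rows", "body": {"moves": [[[0,0,-0.002,0,0],[0,0,-0.002,0,0],[0,0,-0.002,0,0],[0,0,0,0,0],[0,0,0,0,0]]]}}

```text
t: 11.6
tcp_pos: [0.5031, 0.046, 0.0795]
ee_rot: [[-0.0, 0.999, 0.034], [0.0, 0.034, -0.999], [-1.0, -0.0, -0.0]]
contact_force: [-0.5, -0.3, -1.0]
finger_gap: 0.097
```

```bash
python3 pm.py .08 .12
```

```text
[0.50310086 0.04601396 0.07947045] [ 0.999  0.034 -0.   ] 0.09678542349771603 [-0.4839091  -0.31834203 -0.95478713]
side 108 [0.4978 0.0579 0.0981] [[0.4903, 0.5009], [0.0129, 0.0834], [0.0804, 0.1185]] yaw(x vs y) 0.25 x vs z -0.044
scene 237 [0.498  0.0485 0.099 ] [[0.4894, 0.5024], [0.01, 0.0805], [0.0803, 0.1193]] yaw(x vs y) 1.38 x vs z -0.059
wrist 186 [0.5008 0.08   0.1039] [[0.492, 0.5107], [0.0564, 0.0829], [0.0816, 0.1198]] yaw(x vs y) 2.78 x vs z 0.019
```

Request:
{"method": "send_rows", "body": {"moves": [[[0,0,-0.001,0,0],[0,0,-0.001,0,0],[0,0,0,0,0]]]}}

```text
t: 12.05
tcp_pos: [0.5043, 0.0461, 0.0793]
ee_rot: [[0.002, 0.999, 0.033], [-0.001, 0.033, -0.999], [-1.0, 0.002, 0.001]]
contact_force: [-3.7, -2.3, 16.8]
finger_gap: 0.095
```

The panel is on the floor (17 N). I'll relieve that, open, and rise.

Request:
{"method": "send_rows", "body": {"moves": [[[0,0,0.002,0,0],[0,0,0,0,0.3],[0,0,0,0,0.3],[0,0,0,0,0.3],[0,0,0,0,0.3],[0,0,0.01,0,0.3],[0,0,0.025,0,0.3],[0,0,0.03,0,0.3],[0,0,0.03,0,0.3],[0,0,0.03,0,0.3],[0,0,0,0,0.3],[0,0,0,0,0.3]]]}}

```text
t: 13.25
tcp_pos: [0.5034, 0.046, 0.2053]
ee_rot: [[0.002, 0.999, 0.033], [-0.0, 0.033, -0.999], [-1.0, 0.002, 0.0]]
contact_force: [-0.3, 0.0, -0.6]
finger_gap: 0.298
```

```bash
python3 pm.py .08 .16
python3 - <<'E'
from h import *
for n in('side','scene','wrist'):
  c=load(n);P=(fcloud(c) if n=='wrist' else cloud(c)).reshape(-1,3)
  q=P[(abs(P[:,0]-.505)<.05)&(P[:,1]>-.23)&(P[:,1]<-.14)&(P[:,2]>.1)&(P[:,2]<.14)]
  print(n,'pad',len(q),[np.percentile(q[:,i],[2,50,98]).round(3).tolist() for i in range(3)])
  q=P[(abs(P[:,0]-.535)<.05)&(P[:,1]>-.13)&(P[:,1]<-.02)&(P[:,2]>.157)&(P[:,2]<.18)]
  print(n,'bar',len(q),[np.percentile(q[:,i],[2,50,98]).round(3).tolist() for i in range(3)])
c=load('wrist');save(c,'wrist3')
E
```

```text
[0.50344235 0.04597872 0.20534388] [0.999 0.033 0.002] 0.298142285163353 [-0.34782877  0.00996217 -0.60515997]
side 236 [0.4986 0.0532 0.1169] [[0.4952, 0.5041], [0.0136, 0.084], [0.0811, 0.1453]] yaw(x vs y) 0.96 x vs z 0.006
scene 414 [0.4986 0.0478 0.1124] [[0.4943, 0.5042], [0.0117, 0.0803], [0.0803, 0.1417]] yaw(x vs y) 1.27 x vs z -0.011
wrist 872 [0.5025 0.0513 0.1405] [[0.4974, 0.5076], [0.0146, 0.0828], [0.0931, 0.1444]] yaw(x vs y) 1.93 x vs z 0.052
side pad 141 [[0.483, 0.501, 0.519], [-0.19, -0.169, -0.143], [0.101, 0.114, 0.131]]
side bar 88 [[0.528, 0.533, 0.541], [-0.12, -0.067, -0.027], [0.158, 0.167, 0.17]]
scene pad 139 [[0.486, 0.501, 0.518], [-0.192, -0.176, -0.146], [0.1, 0.112, 0.128]]
scene bar 117 [[0.527, 0.532, 0.54], [-0.124, -0.074, -0.031], [0.157, 0.163, 0.167]]Traceback (most recent call last):
  File "<stdin>", line 5, in <module>
    return _quantile_unchecked(
        a, q, axis, out, overwrite_input, method, keepdims, weights)
    return _ureduce(a,
                    func=_quantile_ureduce_func,
    ...<5 lines>...
                    overwrite_input=overwrite_input,
                    method=method)
    r = func(a, **kwargs)
    result = _quantile(arr,
                       quantiles=q,
    ...<2 lines>...
                       out=out,
                       weights=wgt)
    slices_having_nans = np.isnan(arr[-1, ...])
                                  ~~~^^^^^^^^^
IndexError: index -1 is out of bounds for axis 0 with size 0
```

The panel stands in the slot: top at about 0.142–0.144, centred within about 1 mm in y, yaw close to the fixture's. Next: shut the fingers and move over the catch pad.

Request:
{"method": "send_rows", "body": {"moves": [[[0,-0.02,0,0,0],[0,-0.04,0,0,0],[0,-0.042,0,0,0],[0.001,-0.042,0,0,0],[0.001,-0.042,0,0,0],[0,-0.035,0,0,0],[0,-0.02,0,0,0],[0,0,-0.03,0,0],[0,0,-0.03,0,0],[0,0,-0.025,0,0],[0,0,-0.01,0,0],[0,0,0,0,0],[0,0,0,0,0]]]}}

```text
t: 14.7
tcp_pos: [0.5057, -0.1948, 0.11]
ee_rot: [[0.001, 0.999, 0.034], [0.0, 0.034, -0.999], [-1.0, 0.001, -0.0]]
contact_force: [0.6, -0.2, -0.1]
finger_gap: -0.001
```

Run:
```python
from h import *
s=observe();print(s['tcp_pos'],s['finger_gap'],s['contact_force'])
a=cap('side');b=cap('scene')
i1=cv2.resize(a['image'][110:215,300:400],None,fx=4,fy=4,interpolation=cv2.INTER_CUBIC);i2=cv2.resize(b['image'][120:225,360:450],None,fx=4,fy=4,interpolation=cv2.INTER_CUBIC)
cv2.imwrite('pics/c1.png',np.hstack([i1,i2])[:,:,::-1])
for c in(a,b):
  P=cloud(c).reshape(-1,3)
  for z in np.arange(.09,.2,.01):
    k=P[(abs(P[:,0]-.505)<.03)&(P[:,1]>-.23)&(P[:,1]<-.155)&(P[:,2]>=z)&(P[:,2]<z+.01)]
    if len(k): print(z.round(2),len(k),k[:,:2].min(0).round(3),k[:,:2].max(0).round(3))
```

```text
[ 0.50566871 -0.19482314  0.11004362] -0.0010739964127774455 [ 0.57235474 -0.15121201 -0.14475558]
0.09 2 [ 0.492 -0.157] [ 0.525 -0.155]
0.1 26 [ 0.484 -0.168] [ 0.518 -0.155]
0.11 28 [ 0.489 -0.182] [ 0.514 -0.164]
0.12 42 [ 0.489 -0.193] [ 0.518 -0.173]
0.13 7 [ 0.493 -0.189] [ 0.512 -0.18 ]
0.14 2 [ 0.496 -0.19 ] [ 0.502 -0.187]
0.15 23 [ 0.489 -0.199] [ 0.516 -0.181]
0.16 24 [ 0.489 -0.202] [ 0.514 -0.181]
0.17 29 [ 0.489 -0.201] [ 0.516 -0.182]
0.18 24 [ 0.482 -0.193] [ 0.522 -0.18 ]
0.19 52 [ 0.476 -0.204] [ 0.533 -0.18 ]
0.2 50 [ 0.475 -0.205] [ 0.533 -0.179]
0.09 14 [ 0.478 -0.171] [ 0.519 -0.155]
0.1 46 [ 0.483 -0.176] [ 0.519 -0.155]
0.11 39 [ 0.488 -0.187] [ 0.517 -0.169]
0.12 38 [ 0.487 -0.194] [ 0.516 -0.178]
0.14 9 [ 0.495 -0.203] [ 0.509 -0.183]
0.15 31 [ 0.489 -0.205] [ 0.517 -0.185]
0.16 33 [ 0.488 -0.207] [ 0.517 -0.183]
0.17 35 [ 0.487 -0.204] [ 0.517 -0.184]
0.18 27 [ 0.488 -0.194] [ 0.532 -0.183]
0.19 60 [ 0.475 -0.208] [ 0.534 -0.182]
0.2 49 [ 0.475 -0.213] [ 0.534 -0.181]
```

View pics/c1.png

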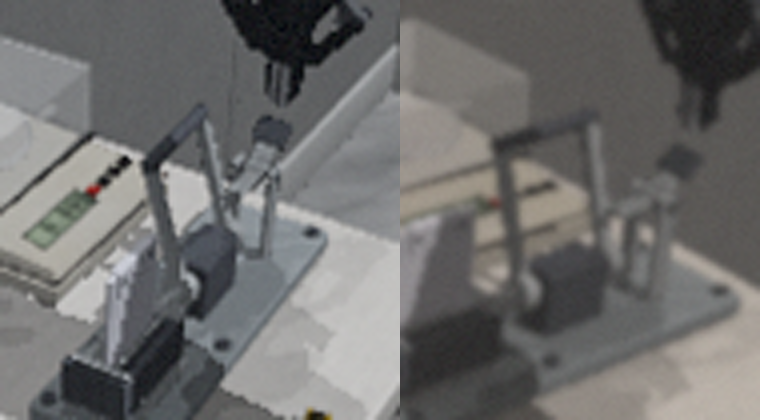

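The closed fingertips sit just above the dark thumb pad, at crop (283,95) over (272,130) in the side view. The panel stands in the slot. Pressing down now.

Request:
{"method": "send_rows", "body": {"moves": [[[0,0,-0.006,0,0],[0,0,-0.006,0,0],[0,0,-0.006,0,0],[0,0,-0.006,0,0],[0,0,-0.006,0,0],[0,0,-0.006,0,0],[0,0,-0.006,0,0],[0,0,0,0,0]]]}}

```text
t: 15.6
tcp_pos: [0.5043, -0.1943, 0.0663]
ee_rot: [[-0.002, 0.999, 0.034], [0.001, 0.034, -0.999], [-1.0, -0.002, -0.001]]
contact_force: [-0.1, 0.2, 0.2]
finger_gap: -0.002
```

Request:
{"method": "send_rows", "body": {"moves": [[[0,0,-0.003,0,0],[0,0,-0.003,0,0],[0,0,-0.002,0,0]]]}}

```text
t: 15.9
tcp_pos: [0.505, -0.1946, 0.0593]
ee_rot: [[-0.0, 0.999, 0.034], [0.0, 0.034, -0.999], [-1.0, -0.0, -0.0]]
contact_force: [-0.5, 0.7, 3.7]
finger_gap: -0.002
```

Run:
```python
from h import *
s=observe();print(s['tcp_pos'],s['finger_gap'],s['contact_force'])
a=cap('side');b=cap('scene')
i1=cv2.resize(a['image'][110:215,300:400],None,fx=4,fy=4,interpolation=cv2.INTER_CUBIC);i2=cv2.resize(b['image'][120:225,360:450],None,fx=4,fy=4,interpolation=cv2.INTER_CUBIC)
cv2.imwrite('pics/c2.png',np.hstack([i1,i2])[:,:,::-1])
```

```text
[ 0.50502845 -0.19456794  0.05928335] -0.002383234605337206 [-0.53154775  0.72930063  3.74488182]
```

View pics/c2.png

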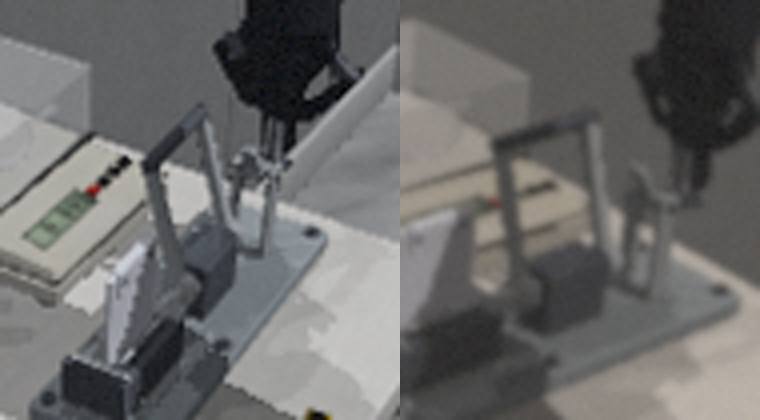

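The rocker has turned and its tongue is raised off the bail arm. I'll press on to the firm stop.

Request:
{"method": "send_rows", "body": {"moves": [[[0,0,-0.002,0,0],[0,0,0,0,0]]]}}

```text
t: 16.2
tcp_pos: [0.5054, -0.1948, 0.0586]
ee_rot: [[0.0, 0.999, 0.034], [-0.001, 0.034, -0.999], [-1.0, 0.0, 0.001]]
contact_force: [-4.9, 1.0, 13.2]
finger_gap: 0.001
```

Catch firmly at its stop (13 N). Next: rise, open, and go over the bail bar.

Request:
{"method": "send_rows", "body": {"moves": [[[0,0,0,0,0],[0,0,0.01,0,0],[0,0,0.03,0,0],[0,0,0.035,0,0],[0,0,0.035,0,0],[0,0,0.02,0,0.5],[0.008,0.03,0,0,0.5],[0.01,0.04,0,0,0.5],[0.01,0.034,0,0,0.5],[0.006,0.015,0,0,0.5],[0,0,0,0,0.5],[0,0,0,0,0.5]]]}}

```text
t: 17.4
tcp_pos: [0.539, -0.0767, 0.1875]
ee_rot: [[-0.0, 0.999, 0.034], [-0.001, 0.034, -0.999], [-1.0, -0.0, 0.001]]
contact_force: [-0.3, -0.1, -0.5]
finger_gap: 0.495
```

Run:
```python
from h import *
s=observe();print(s['tcp_pos'],s['finger_gap'],s['contact_force'])
for n in('side','scene','wrist'):
  c=cap(n);P=(fcloud(c) if n=='wrist' else cloud(c)).reshape(-1,3)
  for t,q in(('pad',P[(abs(P[:,0]-.505)<.03)&(P[:,1]>-.23)&(P[:,1]<-.165)&(P[:,2]>.07)&(P[:,2]<.15)]),('bar',P[(abs(P[:,0]-.535)<.03)&(P[:,1]>-.13)&(P[:,1]<-.02)&(P[:,2]>.155)&(P[:,2]<.175)]),('panel',P[(abs(P[:,0]-.501)<.02)&(abs(P[:,1]-.048)<.06)&(P[:,2]>.1)&(P[:,2]<.16)]),('fingers',P[(abs(P[:,0]-.535)<.06)&(P[:,1]>-.13)&(P[:,1]<-.02)&(P[:,2]>.19)&(P[:,2]<.24)])):
    if len(q)>5: print(n,t,len(q),[np.percentile(q[:,i],[2,50,98]).round(3).tolist() for i in range(3)])
```

```text
[ 0.53899773 -0.07670389  0.18752161] 0.4945701041070921 [-0.28425627 -0.13648449 -0.47379703]
side pad 25 [[0.486, 0.499, 0.516], [-0.2, -0.186, -0.166], [0.08, 0.093, 0.097]]
side bar 108 [[0.527, 0.533, 0.541], [-0.119, -0.067, -0.026], [0.155, 0.167, 0.17]]
side panel 174 [[0.495, 0.498, 0.503], [0.014, 0.054, 0.084], [0.102, 0.128, 0.145]]
side fingers 44 [[0.502, 0.556, 0.567], [-0.084, -0.07, -0.065], [0.227, 0.235, 0.24]]
scene pad 39 [[0.484, 0.491, 0.515], [-0.201, -0.186, -0.165], [0.074, 0.091, 0.103]]
scene bar 127 [[0.527, 0.532, 0.54], [-0.125, -0.073, -0.031], [0.155, 0.162, 0.167]]
scene panel 289 [[0.495, 0.498, 0.503], [0.013, 0.049, 0.08], [0.101, 0.123, 0.142]]
scene fingers 83 [[0.501, 0.555, 0.563], [-0.091, -0.076, -0.067], [0.222, 0.232, 0.239]]
wrist pad 515 [[0.495, 0.507, 0.519], [-0.202, -0.185, -0.168], [0.088, 0.094, 0.098]]
wrist bar 2587 [[0.531, 0.538, 0.545], [-0.12, -0.07, -0.029], [0.16, 0.167, 0.169]]
wrist panel 1330 [[0.498, 0.504, 0.507], [0.013, 0.044, 0.08], [0.103, 0.142, 0.144]]
wrist fingers 852 [[0.504, 0.559, 0.571], [-0.087, -0.07, -0.066], [0.226, 0.235, 0.24]]
```

The catch pad stays down (z≈0.094) and the fingers straddle the bar. Next I'll descend and close.

Request:
{"method": "send_rows", "body": {"moves": [[[0,0,-0.025,0,0.5],[0,0,-0.025,0,0.5],[0,0,-0.02,0,0.5],[0,0,-0.015,0,0.5],[0,0,0,0,0.5],[0,0,0,0,0],[0,0,0,0,0],[0,0,0,0,0],[0,0,0,0,0],[0,0,0,0,0]]], "grip_force": 50}}

```text
t: 18.55
tcp_pos: [0.5395, -0.0762, 0.1036]
ee_rot: [[0.001, 0.999, 0.033], [-0.001, 0.033, -0.999], [-1.0, 0.001, 0.001]]
contact_force: [-3.3, -1.0, 6.7]
finger_gap: 0.147
```

Request:
{"method": "send_rows", "body": {"moves": [[[-0.0053,-0.0002,0.0014,0,0],[-0.0053,-0.0002,0.0013,0,0],[-0.0055,-0.0002,0.0009,0,0],[-0.0055,-0.0002,0.0008,0,0],[0,0,0,0,0]]]}}

```text
t: 19.05
tcp_pos: [0.5208, -0.0767, 0.1088]
ee_rot: [[0.008, 0.999, 0.033], [0.0, 0.033, -0.999], [-1.0, 0.008, 0.0]]
contact_force: [6.1, -0.0, 1.5]
finger_gap: 0.145
```

Request:
{"method": "send_rows", "body": {"moves": [[[-0.0055,-0.0002,0.0003,0,0],[-0.0055,-0.0002,0.0002,0,0],[-0.0055,-0.0002,-0.0002,0,0],[-0.0055,-0.0002,-0.0003,0,0],[-0.0055,-0.0002,-0.0008,0,0],[-0.0055,-0.0002,-0.0009,0,0],[-0.0053,-0.0002,-0.0013,0,0],[-0.0053,-0.0002,-0.0014,0,0],[-0.004,-0.0001,-0.0014,0,0],[0,0,0,0,0],[0,0,0,0,0]]]}}

```text
t: 20.15
tcp_pos: [0.4765, -0.0782, 0.1049]
ee_rot: [[0.013, 0.999, 0.034], [-0.001, 0.034, -0.999], [-1.0, 0.013, 0.001]]
contact_force: [6.5, -0.4, 15.1]
finger_gap: 0.143
```

Request:
{"method": "send_rows", "body": {"moves": [[[-0.003,0,0.001,0,0],[-0.003,0,0.0005,0,0],[-0.002,0,0,0,0],[0,0,0,0,0],[0,0,0,0,0]]]}}

```text
t: 20.65
tcp_pos: [0.4694, -0.0783, 0.1037]
ee_rot: [[0.015, 0.999, 0.034], [0.003, 0.034, -0.999], [-1.0, 0.015, -0.002]]
contact_force: [23.4, -1.4, -25.0]
finger_gap: 0.145
```

Run:
```python
from h import *
s=observe();print(s['tcp_pos'],s['finger_gap'],s['contact_force'])
for n in('side','scene'):
  c=cap(n);P=cloud(c).reshape(-1,3)
  for t,q in(('pad',P[(abs(P[:,0]-.505)<.03)&(P[:,1]>-.23)&(P[:,1]<-.165)&(P[:,2]>.07)&(P[:,2]<.15)]),('barL',P[(abs(P[:,0]-.48)<.05)&(P[:,1]>-.055)&(P[:,1]<-.02)&(P[:,2]>.145)&(P[:,2]<.172)]),('barR',P[(abs(P[:,0]-.48)<.05)&(P[:,1]>-.13)&(P[:,1]<-.1)&(P[:,2]>.145)&(P[:,2]<.172)]),('panel',P[(abs(P[:,0]-.501)<.02)&(abs(P[:,1]-.048)<.06)&(P[:,2]>.1)&(P[:,2]<.16)])):
    if len(q)>5: print(n,t,len(q),[np.percentile(q[:,i],[2,50,98]).round(3).tolist() for i in range(3)])
  if n=='side': a=c
i1=cv2.resize(a['image'][110:215,300:400],None,fx=4,fy=4,interpolation=cv2.INTER_CUBIC);i2=cv2.resize(c['image'][120:225,360:450],None,fx=4,fy=4,interpolation=cv2.INTER_CUBIC)
cv2.imwrite('pics/c3.png',np.hstack([i1,i2])[:,:,::-1])
```

```text
[ 0.46940573 -0.07827705  0.1036777 ] 0.14545236366733724 [ 23.35961762  -1.38960415 -24.96084835]
side barL 50 [[0.459, 0.464, 0.474], [-0.052, -0.034, -0.028], [0.147, 0.163, 0.168]]
side panel 173 [[0.492, 0.495, 0.501], [0.015, 0.054, 0.083], [0.101, 0.128, 0.145]]
scene pad 40 [[0.483, 0.492, 0.516], [-0.201, -0.183, -0.166], [0.074, 0.091, 0.104]]
scene barL 53 [[0.457, 0.462, 0.47], [-0.054, -0.038, -0.031], [0.147, 0.158, 0.164]]
scene barR 19 [[0.46, 0.462, 0.466], [-0.126, -0.118, -0.108], [0.147, 0.156, 0.161]]
scene panel 289 [[0.491, 0.495, 0.499], [0.012, 0.049, 0.08], [0.101, 0.123, 0.142]]
```

View pics/c3.png

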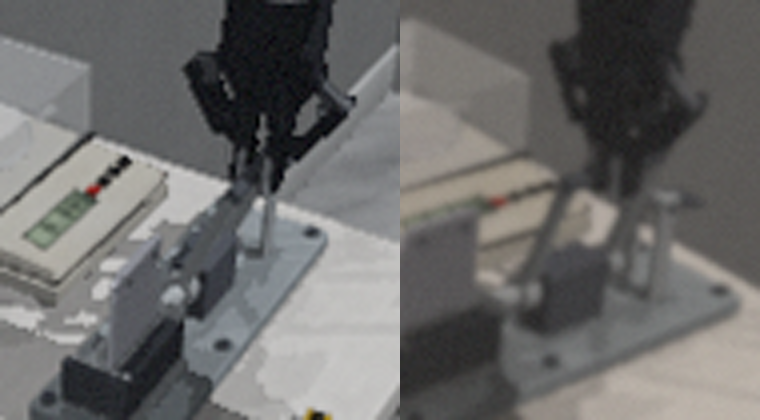

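The lever leans fully to the robot: the bar moved about 70 mm and the stop force is felt. I'll ease the vertical pull slightly and hold.

Request:
{"method": "send_rows", "body": {"moves": [[[0,0,-0.0008,0,0],[0,0,0,0,0],[0,0,0,0,0],[0,0,0,0,0],[0,0,0,0,0],[0,0,0,0,0],[0,0,0,0,0],[0,0,0,0,0]]]}}

```text
t: 21.55
tcp_pos: [0.4694, -0.0783, 0.1036]
ee_rot: [[0.015, 0.999, 0.034], [0.002, 0.034, -0.999], [-1.0, 0.015, -0.001]]
contact_force: [20.5, -2.1, -15.3]
finger_gap: 0.147
```

Run:
```python
from h import *
s=observe();print(s['t'],s['tcp_pos'],s['finger_gap'],s['contact_force'])
for n in('side','scene'):
  c=cap(n);P=cloud(c).reshape(-1,3)
  for t,q in(('pad',P[(abs(P[:,0]-.505)<.03)&(P[:,1]>-.23)&(P[:,1]<-.165)&(P[:,2]>.07)&(P[:,2]<.15)]),('barL',P[(abs(P[:,0]-.48)<.05)&(P[:,1]>-.055)&(P[:,1]<-.02)&(P[:,2]>.145)&(P[:,2]<.172)]),('panel',P[(abs(P[:,0]-.501)<.02)&(abs(P[:,1]-.048)<.06)&(P[:,2]>.1)&(P[:,2]<.16)])):
    if len(q)>5: print(n,t,len(q),[np.percentile(q[:,i],[2,50,98]).round(3).tolist() for i in range(3)])
```

```text
21.55 [ 0.46941689 -0.07830854  0.10356354] 0.14720383271813964 [ 20.54416507  -2.06971108 -15.27183074]
side barL 49 [[0.458, 0.464, 0.472], [-0.053, -0.034, -0.029], [0.148, 0.163, 0.168]]
side panel 173 [[0.492, 0.495, 0.501], [0.016, 0.053, 0.083], [0.103, 0.129, 0.146]]
scene pad 40 [[0.483, 0.494, 0.516], [-0.202, -0.186, -0.166], [0.074, 0.09, 0.104]]
scene barL 55 [[0.456, 0.461, 0.473], [-0.053, -0.037, -0.031], [0.146, 0.159, 0.164]]
scene panel 288 [[0.491, 0.495, 0.5], [0.011, 0.047, 0.079], [0.101, 0.123, 0.141]]
```

```bash
python3 -c "
from station import *
print(job_done())"
```

```text
the job is handed in; nothing more can be done
None
```

I drew the tall panel out of the holder and stood it in the clamp slot, then let it go. After that I pressed the safety catch over and pulled the lever to its stop. I handed the job in at about 21.6 s, still gripping the bar. `job_done()` returns no verdict.

**Last checks:**
- **Panel:** it is upright on the slot floor, with its top at about 0.142–0.145 m. The jaw moved it about 3 mm towards the robot, which leaves it an estimated 3–5 mm from the slot's centre, inside the 7 mm limit.
- **Catch:** the pad stays down, at a height of about 0.09 m, after meeting a firm stop at 13 N.
- **Lever:** the bar moved about 70 mm, which is full travel. It is held with about 20 N of pull and 15 N upward on the tool, and the fingers are closed on the bar. I held it there for about 0.9 s before handing in.
- **Bystanders and short panels:** I did not re-measure any of them at the end. The forces during the carries showed no sign of touching them.

**What disagreed:**
- **Fingertip height:** depth images put the real fingertips about 33 mm above the reported TCP. The first grasp therefore closed empty above the strip. I regrasped lower and it held.
- **Camera views:** the three cameras differed by 2–5 mm, so I aligned the panel to the slot separately within each view.

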